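Lay out the makings of two dishes from the turntable

ROBOT

A 6-joint arm with a two-finger parallel gripper is mounted at the origin on the work surface. World frame = base frame: x ahead of the robot, y to its left, z up, the work surface at z = 0. Lengths are in mm, angles in rad, forces in N, time in s.
With the tool pointing down it reaches from about 150 to 775 mm from the base axis. Payload 6.1 kg.
Tool frame: the origin (TCP) lies between the finger pads; the fingertips stand 25 mm ahead of it and the grasp point (between the pads) lies 6 mm ahead of it; z points along the fingers, y is the direction in which the jaws open and shut (so a half turn about z gives the same grasp; the last joint's range is limited). The gripper opens to 85 mm and grips with 20 to 120 N. Pads are 22 mm wide; open, the fingers measure 114 mm over their backs; the gripper's body (76 mm by 85 mm) begins 54 mm behind the grasp point. The pads swing forward as they close: fully open they stand 13 mm farther back than shut.
Start: joints at [1.349, 0.126, -0.04, 1.405, 0, 1.571], TCP at [115.487, 512.124, 256.295] pointing down, gripper open.
Joint ranges: [-2.72, 2.72], [-0.95, 1.95], [-1.27, 1.35], [-1.78, 2.02], [-1.46, 1.47], [-3.14, 3.14]. Speed limits (rad/s): [2.39, 2.39, 3.01, 3.14, 3.14, 3.14].

INTERFACE

Orientations are given as a unit quaternion [w, x, y, z].
In Python, from cell import status, imaging, order gives the robot as it stands.
- The arm moves only by the tool servo_tool, never from a script. Its arguments are lists of equal length, an entry for each row: "translation": the shift along the world's x, y, z in mm, a list of three; "delta_rot": the turn, a rotation vector about the world's x, y, z in rad, a list of three; "fingers": the closure, from -1 (fully open) to 1 (shut). In form: {"translation": [[dx, dy, dz], ...], "delta_rot": [[wx, wy, wz], ...], "fingers": [fingers, ...]}. A call has 1 to 20 rows; each row is the pose to reach, as a shift and turn from the pose commanded when the call began; what a row does not reach only later rows make up. A row lasts 1/12 s, in which the tool goes at most 41.7 mm and 7.16 degrees, less where a joint would pass 70% of its speed; a pose out of reach is approached as far as the arm can. A call with a gripper value outside its range is refused whole. The fingers move at their own pace and stop on an object; "newtons" is the grip in N (left out, the last holds). Time passes only in rows, so rows that repeat a pose let the fingers close. It gives the time, the measured TCP pose, the force and the opening at its end, in the units of the state.
- status.state(): the state, without advancing time (a new reading comes with each control period).
- imaging.camera(name): name is "scene" or "side" or "wrist"; returns the picture (480x640x3 uint8, red, green, blue); there is no depth.
- imaging.camera_info(name): a dict with "fovy" (degrees; the focal length in pixels is half the picture's height over the tangent of half this angle, whatever the lens; pixels are square), "cx", "cy" (the principal point, pixels), "view" (4x4, takes a point from world to camera coordinates); the wrist camera has in their place "hand_eye" (4x4, takes a point from camera to tool coordinates, whose origin is the TCP and whose axes are the flange's). Camera axes: x right, y down, z forward; pixel columns grow to the right and rows downward; lengths in mm; the calibration is good to about 2 mm. A picture is of the moment at which its call begins: read the wrist's pose just before it. camera_info takes no time and is no camera call.
- order.finish_job(): hands the job in, once; it reports no verdict.
Trained networks look in the newest picture that a camera, given by its name, has taken for a name from the list of things; names that differ only in an ending like _2 or _b are one class to them, and where a whole thing is asked for, a point or a joint stands for the part that bears it (a point fixed in the world has none). Each returns a list of dicts, best first, with "confidence" (0 to 1); they miss things now and then, are a little off and sometimes report something else, mostly with a low value. They report only what shows in the picture. A call takes as long as a camera call. They do not tell look-alikes from the thing itself.
- imaging.find_in(name, camera): "xyz" ([x, y, z] in mm, in the coordinates of the camera as it stood for that picture, good to about 4 mm: the middle of the surface that is visible of it).
- imaging.tip_of(name, camera): "xyz" ([x, y, z] in mm, in the coordinates of the camera as it stood for that picture, good to about 4 mm: a listed point, or the origin of a listed thing).
The state is a dict: "t": time; "qpos": joint angles; "joint_velocities": joint speeds; "joint_efforts": joint torques, N m; "ee_pos": TCP position; "eef_rot": TCP orientation; "contact_force": force on the tool from outside, world axes, zero at the start; "ft_torque": the same for the moment, N m; "opening": finger opening in mm.
Only numpy, scipy, OpenCV 4.12 (cv2) and the standard library are available. Lean on these libraries where they do the work, as an engineer would, in place of code of your own. Each camera call takes 0.05 s, during which the arm holds its last target.

TASK

Lay out the makings of two dishes from the stock on the turntable: the low tin, the tall amber jar and the pepper mill go in the clay cazuela, and the short amber jar and the tall tin go in the orange bowl. Stand each one upright on the flat floor of its dish, set down rather than dropped. Leave the salt shaker and the big clear jar standing on the turntable, and leave the two dishes where they are.

Things in the scene. Friction and masses are not known exactly. Their poses are not given: they have to be found in the camera images.
- turntable: Flat round white plastic lazy Susan, 296 mm across, top 30 mm above the ledge; locked, it does not turn. Origin on its axis at its underside. Six of the stock stand in a ring about 105 mm from its axis, in any order, and the big clear jar stands at its middle.
- low_tin: Low square metal tin, 40 x 40 mm, 55 mm tall, upright; goes in the cazuela. Origin at the centre of its underside, z up, x and y square to its sides.
- tall_jar: Tall cylindrical amber glass spice jar with a steel screw lid of the same diameter, 42 mm across, 92 mm tall; goes in the cazuela. Origin at the centre of its underside, z up.
- pepper_mill: Turned dark wooden pepper mill, 115 mm tall: foot 44 mm across, waist 32 mm, straight head 39 mm across from 70 to 104 mm above its foot, domed above; goes in the cazuela. Origin at the centre of its underside, z up.
- short_jar: Short cylindrical amber glass spice jar with a steel screw lid of the same diameter, 42 mm across, 60 mm tall; goes in the bowl. Origin at the centre of its underside, z up.
- tall_tin: Tall square metal tin, 40 x 40 mm, 90 mm tall, upright; goes in the bowl. Origin at the centre of its underside, z up, x and y square to its sides.
- salt_shaker: Turned dark wooden salt shaker, like a small pepper mill, 60 mm tall, foot 44 mm across; stays on the turntable. Origin at the centre of its underside.
- big_jar: Big clear glass jar with a screw lid, 72 mm across, 110 mm tall, at the middle of the turntable; stays there. Origin at the centre of its underside.
- cazuela: Empty round dish of dark brown clay with two lug handles (along its x axis, reaching 128 mm from the centre), 210 mm across the rim, rim 50 mm above the ledge, wall 7 mm; flat inner floor 8 mm above its underside and at least 168 mm across. Loose on the ledge, about 0.95 kg. Origin at the centre of its underside.
- bowl: Empty round orange melamine bowl, 200 mm across the rim, rim 60 mm above the ledge, wall 4 mm, sides flaring outward; flat inner floor 6 mm above its underside and at least 130 mm across. Loose on the ledge, about 0.4 kg. Origin at the centre of its underside.
There are look-alikes about, which are no part of the job. Leave any yellow look-alike of the tall_tin alone.

How it is judged (in metres and radians):
At the end, for the whole second after the job is handed in: Each thing on its own dish's floor (within 8 mm), within 75 mm (cazuela) or 58 mm (bowl) of its centre, upright within 0.15 rad, released, at rest; salt shaker and big jar upright, within 30 mm of their start; dishes level within 0.1 rad, within 40 mm of their start (horizontal distance between each of low_tin, tall_jar, pepper_mill and cazuela below 0.075 m and z of low_tin in the frame of cazuela between 0.002 and 0.016 m and angle between each of low_tin, tall_jar, pepper_mill, short_jar, tall_tin, salt_shaker, big_jar's own z axis and vertical below 0.15 rad and linear speed of each of low_tin, tall_jar, pepper_mill, cazuela, short_jar, tall_tin, bowl below 0.02 m/s and angular speed of each of low_tin, tall_jar, pepper_mill, short_jar, tall_tin below 0.2 rad/s and z of tall_jar in the frame of cazuela between 0.002 and 0.016 m and z of pepper_mill in the frame of cazuela between 0.002 and 0.016 m and angle between each of cazuela, bowl's own z axis and vertical below 0.1 rad and distance of each of cazuela, bowl from where it was at the start of the episode below 0.04 m and horizontal distance between each of short_jar, tall_tin and bowl below 0.058 m and z of short_jar in the frame of bowl between 0 and 0.014 m and z of tall_tin in the frame of bowl between 0 and 0.014 m and distance of each of salt_shaker, big_jar from where it was at the start of the episode below 0.03 m); the robot touches nothing.
It fails at once if one of the five things is dropped or thrown (moves faster than 0.7 m/s while not held) ((contact force between low_tin and the fingers below 0.01 N and linear speed of low_tin above 0.7 m/s) or (contact force between tall_jar and the fingers below 0.01 N and linear speed of tall_jar above 0.7 m/s) or (contact force between pepper_mill and the fingers below 0.01 N and linear speed of pepper_mill above 0.7 m/s) or (contact force between short_jar and the fingers below 0.01 N and linear speed of short_jar above 0.7 m/s) or (contact force between tall_tin and the fingers below 0.01 N and linear speed of tall_tin above 0.7 m/s)).
It fails at once if the salt shaker or the big jar is moved more than 30 mm or tipped (distance of any of salt_shaker, big_jar from where it was at the start of the episode above 0.03 m or angle between any of salt_shaker, big_jar's own z axis and vertical above 0.3 rad).
It fails at once if a dish is pushed more than 40 mm or tipped (distance of any of cazuela, bowl from where it was at the start of the episode above 0.04 m or angle between any of cazuela, bowl's own z axis and vertical above 0.25 rad).
It also fails if it takes over 144 s, if anything falls off the work surface, if the arm or the gripper's body presses on something with over 40 N, if the wrist force passes 120 N, or if a joint passes its speed limit or range.

## Working session

There is one attempt and no reset: what is moved stays moved. The work goes in short steps, Python scripts to look and compute and a tool call to move; the robot and the scene stay as the last step left them, time stands still between calls to the robot, and variables do not carry over. Pictures are saved under pics/ and viewed, and the job is handed in when it is done.

Besides the shell and the picture viewer there is one more tool, called after "Request:" by a JSON object that holds its "op" and its "data". servo_tool: Moves the arm, as the interface text tells. Its arguments: {"type":"object","properties":{"translation":{"type":"array","items":{"type":"array","items":{"type":"number"}}},"delta_rot":{"type":"array","items":{"type":"array","items":{"type":"number"}}},"fingers":{"type":"array","items":{"type":"number"}},"newtons":{"type":"number"}},"required":["translation","delta_rot","fingers"]}

```bash
ls; mkdir -p pics; python3 - <<'E'
from cell import status, imaging
import cv2
print(status.state())
for n in ["scene","side","wrist"]:
    im=imaging.camera(n); cv2.imwrite(f"pics/{n}0.png",im[:,:,::-1]); print(n,imaging.camera_info(n))
E
```

```text
pics
{'t': 0.0, 'qpos': array([ 1.34900425e+00,  1.26409631e-01, -4.06364798e-02,  1.40536988e+00,
       -1.67670508e-05,  1.57079423e+00]), 'joint_velocities': array([-9.36756343e-04, -7.95024183e-04,  1.83162446e-03, -8.47143832e-04,
       -6.76852336e-04, -4.10184090e-05]), 'joint_efforts': array([-2.08552651e-04, -4.35918152e+01,  3.52921057e+01,  1.73398317e-02,
        8.78790502e-05,  4.41965867e-06]), 'ee_pos': array([115.41282672, 511.78368319, 255.49984223]), 'eef_rot': array([-8.12917504e-05,  1.10667793e-01,  9.93857124e-01, -8.05782750e-04]), 'contact_force': array([-0.13137349,  0.56864581,  0.45943408]), 'ft_torque': array([ 0.03301582, -0.02399778, -0.01764231]), 'opening': 85.9579306326586}
scene {'fovy': 52.63619156199786, 'cx': 311.4376217449554, 'cy': 239.96674298536496, 'view': array([[ 2.97141760e-01,  9.54826535e-01, -3.61411082e-03,
        -2.33006790e+02],
       [ 8.05430456e-01, -2.52679043e-01, -5.36129724e-01,
        -3.89306468e+02],
       [-5.12824097e-01,  1.56395615e-01, -8.44127868e-01,
         1.35367537e+03],
       [ 0.00000000e+00,  0.00000
[... 225 characters left out ...]
+02],
       [-9.28613408e-02,  6.28110931e-01, -7.72562897e-01,
         4.17592018e+01],
       [ 1.09776150e-01, -7.64726669e-01, -6.34934894e-01,
         1.52512226e+03],
       [ 0.00000000e+00,  0.00000000e+00,  0.00000000e+00,
         1.00000000e+00]])}
wrist {'fovy': 62.73129928693506, 'cx': 317.1190161164024, 'cy': 239.9870763653076, 'hand_eye': array([[-9.67036415e-04, -9.54421081e-01, -2.98461830e-01,
         7.60962429e+01],
       [ 9.99999511e-01, -8.61451277e-04, -4.85317277e-04,
        -1.40874409e+00],
       [ 2.06086715e-04, -2.98462154e-01,  9.54421448e-01,
        -1.17848065e+02],
       [ 0.00000000e+00,  0.00000000e+00,  0.00000000e+00,
         1.00000000e+00]])}
```

View pics/scene0.png

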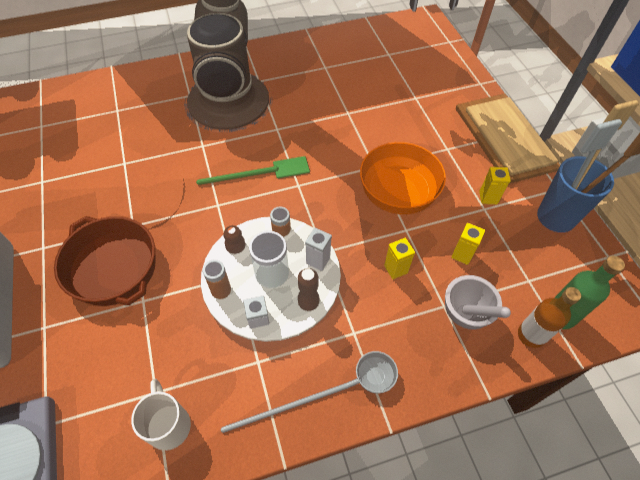

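View pics/side0.png

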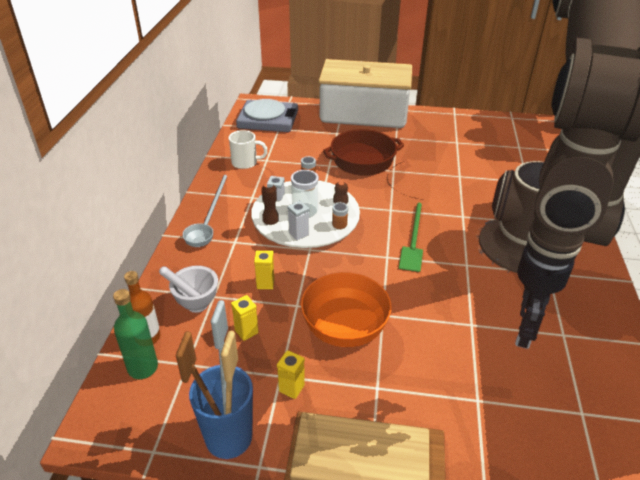

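View pics/wrist0.png

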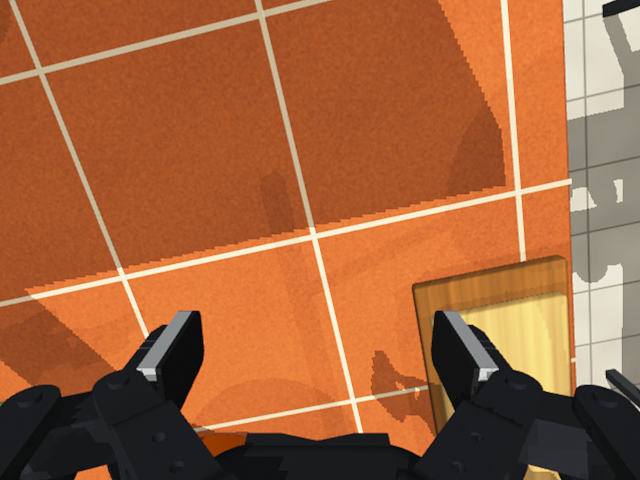

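```bash
cat > h.py <<'E'
from cell import status, imaging
import cv2, numpy as np
from scipy.spatial.transform import Rotation as R
def c2w(n,p,st=None):
    i=imaging.camera_info(n)
    if n=="wrist":
        q=st["eef_rot"]; M=np.eye(4); M[:3,:3]=R.from_quat([q[1],q[2],q[3],q[0]]).as_matrix(); M[:3,3]=st["ee_pos"]
        T=M@i["hand_eye"]
    else: T=np.linalg.inv(i["view"])
    return (T@np.append(p,1))[:3]
def T_of(n,st=None):
    i=imaging.camera_info(n)
    if n=="wrist":
        q=st["eef_rot"]; M=np.eye(4); M[:3,:3]=R.from_quat([q[1],q[2],q[3],q[0]]).as_matrix(); M[:3,3]=st["ee_pos"]
        return M@i["hand_eye"]
    return np.linalg.inv(i["view"])
def pix(n,w,st=None):
    i=imaging.camera_info(n); p=np.linalg.inv(T_of(n,st))@np.append(w,1)
    f=240/np.tan(np.radians(i["fovy"]/2)); return np.array([f*p[0]/p[2]+i["cx"],f*p[1]/p[2]+i["cy"]])
def ray(n,u,v,z,st=None):
    i=imaging.camera_info(n);T=T_of(n,st);f=240/np.tan(np.radians(i["fovy"]/2))
    d=T[:3,:3]@np.array([(u-i["cx"])/f,(v-i["cy"])/f,1]);o=T[:3,3]
    return o+d*(z-o[2])/d[2]
E
python3 - <<'E'
from h import *
np.set_printoptions(precision=1,suppress=True)
for c in ["scene","side"]:
  for n in "turntable low_tin tall_jar pepper_mill short_jar tall_tin salt_shaker big_jar cazuela bowl".split():
    for r in imaging.tip_of(n,c)[:3]:
        w=c2w(c,r["xyz"]); print(c,n,w,pix(c,w),round(r["confidence"],2))
print(status.state()["t"])
for n,s in (("scene",(190,205,350,345)),("side",(240,140,410,250))):
    im=cv2.imread(f"pics/{n}0.png"); a=im[s[1]:s[3],s[0]:s[2]]; cv2.imwrite(f"pics/{n}crop.png",cv2.resize(a,None,fx=4,fy=4,interpolation=cv2.INTER_CUBIC))
E
```

```text
scene turntable [579.2 -27.7   3.4] [271.  278.1] 0.73
scene low_tin [675.5 -81.1  31.5] [256.4 319.4] 0.63
scene tall_jar [ 591.1 -138.8   35.6] [219.1 289.9] 0.74
scene pepper_mill [668.7  27.4  32.7] [307.4 301.3] 0.82
scene short_jar [482.2  23.7  30.2] [281.4 229.6] 0.95
scene tall_tin [523.3 522.    0.5] [486.5 198.4] 0.84
scene tall_tin [637.2 240.7   0.5] [396.3 268.6] 0.82
scene tall_tin [650.8 391.8   1.3] [461.7 255.7] 0.74
scene salt_shaker [493.1 -87.3  29.1] [233.8 246.5] 0.94
scene big_jar [583.7 -27.4  32.2] [270.7 273.4] 0.89
scene cazuela [ 451.1 -350.8    1.2] [114.  268.2] 0.63
scene bowl [433.9 336.9  -2.9] [400.4 189.5] 0.97
side turntable [580.2 -27.2  -2.2] [304.7 218.7] 0.86
side low_tin [675.6 -76.   32.1] [273.8 195.4] 0.8
side pepper_mill [664.5  24.6  30.3] [270.5 218.2] 0.64
side short_jar [476.   20.9  30.1] [340.5 223.8] 0.89
side tall_tin [644.  390.2  -3.9] [247.3 331.4] 0.92
side tall_tin [581.7  74.9  29.3] [297.9 233.3] 0.82
side tall_tin [633.4 233.6  -1.4] [266.4 282.2] 0.75
side salt_shaker [484.7 -82.1  27.8] [341.4 201.3] 0.61
side big_jar [583.6 -23.7  27.8] [303.2 210.7] 0.79
side cazuela [ 444.8 -349.1   -3.6] [362.8 160.5] 0.67
side cazuela [582.2  76.   32.9] [297.6 232.4] 0.29
side bowl [430.4 327.5  -1.8] [345.3 320.3] 0.66
1.15
```

View pics/scenecrop.png

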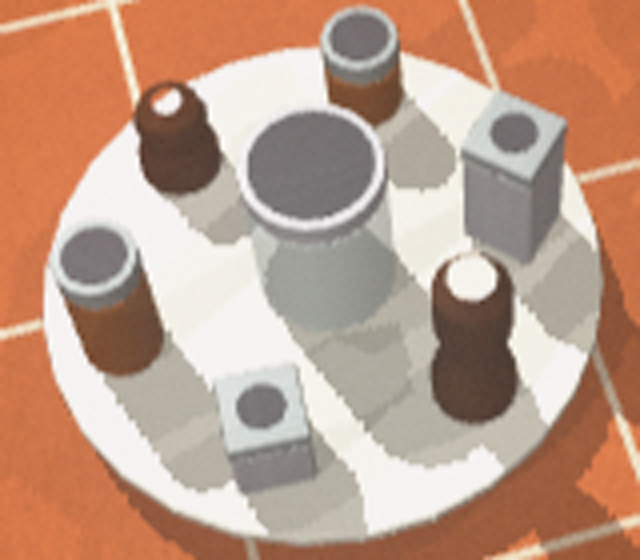

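View pics/sidecrop.png

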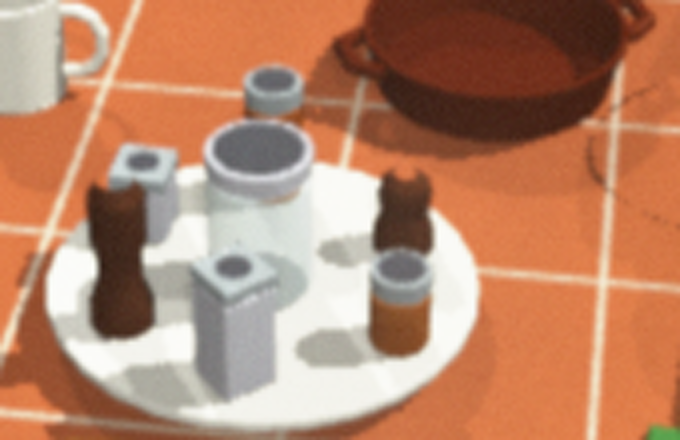

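Candidates (scene px): tall_tin is the silver tin at (316,250); the yellow look-alikes at (400,258), (468,244) and (495,186) are left alone. Low tin (256,312), tall jar (217,278), short jar (281,222), pepper mill (308,290), salt shaker (234,240) which stays, and big jar (269,258) which stays. The crops confirm these. Next is a wrist view from above to get exact positions and the tin yaws.

Request:
{"op": "servo_tool", "data": {"translation": [[40,-54,20],[80,-108,40],[120,-162,60],[160,-216,80],[200,-270,95],[240,-324,95],[280,-378,95],[320,-432,95],[360,-486,95],[400,-534,95],[405,-539,95],[405,-539,95],[405,-539,95],[405,-539,95],[405,-539,95],[405,-539,95],[405,-539,95],[405,-539,95],[405,-539,95],[405,-539,95]], "delta_rot": [[0,0,0.02],[0,0,0.04],[0,0,0.06],[0,0,0.08],[0,0,0.1],[0,0,0.12],[0,0,0.14],[0,0,0.16],[0,0,0.18],[0,0,0.2],[0,0,0.222],[0,0,0.222],[0,0,0.222],[0,0,0.222],[0,0,0.222],[0,0,0.222],[0,0,0.222],[0,0,0.222],[0,0,0.222],[0,0,0.222]], "fingers": [-1,-1,-1,-1,-1,-1,-1,-1,-1,-1,-1,-1,-1,-1,-1,-1,-1,-1,-1,-1], "newtons": 30}}

```text
t: 2.82
ee_pos: [520.1, -26.5, 351.3]
eef_rot: [-0.0, -0.0, 1.0, 0.0]
contact_force: [0.5, 0.6, -0.1]
opening: 85.5
```

```bash
python3 - <<'E'
from h import *
np.set_printoptions(precision=3,suppress=True)
s=status.state(); print(s["ee_pos"],s["eef_rot"],s["qpos"],s["t"])
im=imaging.camera("wrist"); cv2.imwrite("pics/wrist1.png",im[:,:,::-1])
for n in "low_tin tall_jar pepper_mill short_jar tall_tin salt_shaker big_jar turntable".split():
    for r in imaging.tip_of(n,"wrist")[:2]:
        w=c2w("wrist",r["xyz"],s); print(n,w,pix("wrist",w,s),round(r["confidence"],2))
E
```

```text
[520.084 -26.483 351.274] [-0. -0.  1.  0.] [-0.051  0.139  0.185  1.617  0.    -0.051] 2.8167
low_tin [671.814 -79.835  27.671] [275.447 309.333] 0.79
tall_jar [ 587.075 -141.579   31.18 ] [220.058 245.455] 0.81
pepper_mill [670.964  30.665  30.65 ] [364.643 309.776] 0.79
short_jar [482.735  21.69   33.905] [362.842 154.718] 0.77
short_jar [435.196 329.827   1.665] [634.521 108.927] 0.41
tall_tin [639.517 235.691  -0.021] [522.22  276.465] 0.96
tall_tin [582.626  73.824  29.155] [403.985 241.182] 0.84
salt_shaker [490.891 -84.215  30.692] [265.88  162.082] 0.93
big_jar [583.558 -33.478  33.64 ] [312.385 243.172] 0.84
```

View pics/wrist1.png

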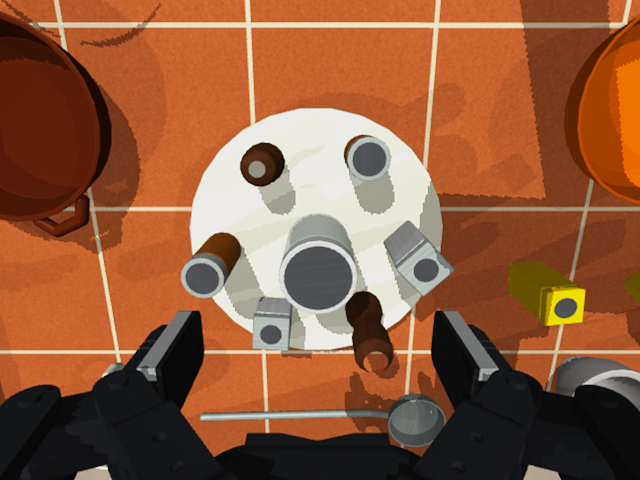

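```bash
python3 - <<'E'
import cv2,numpy as np
im=cv2.imread("pics/wrist1.png")
a=im[285:365,235:315];b=im[205:310,365:470]
c=np.hstack([cv2.resize(a,(400,400),interpolation=cv2.INTER_CUBIC),cv2.resize(b,(400,400),interpolation=cv2.INTER_CUBIC)])
cv2.imwrite("pics/tins.png",c)
E
```

```text
(no output)
```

View pics/tins.png

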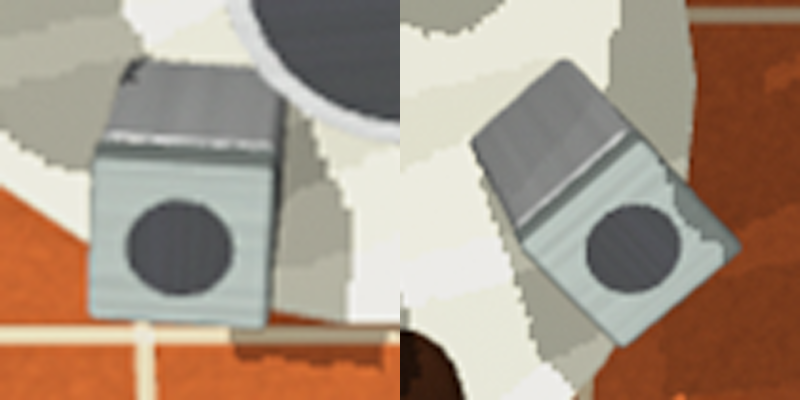

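```bash
python3 - <<'E'
from h import *
np.set_printoptions(precision=1,suppress=True)
s=status.state()
for nm,cr,o,k,z in (("low",[(93,155),(273,157),(266,327),(88,318)],(235,285),5,85),("tall",[(120,240),(232,138),(340,248),(225,347)],(365,205),400/105,120)):
    P=np.array([ray("wrist",o[0]+x/k,o[1]+y/k,z,s)[:2] for x,y in cr]); e=np.roll(P,-1,0)-P
    print(nm,P.mean(0),np.linalg.norm(e,axis=1),np.degrees(np.arctan2(e[:,1],e[:,0])))
for nm,u,v,z in (("tall_jar",205.5,277,122),("short_jar",370,159,90),("big",318.5,276.5,140)): print(nm,ray("wrist",u,v,z,s))
im=cv2.imread("pics/wrist1.png")
for n,x,y,h in (("p",671,31,145),("p",671,31,101),("p",671,31,135),("lt",675,-79,85),("tt",582.5,75,120),("tj",590,-141,122),("sj",480,22,90)):
    u=pix("wrist",np.array([x,y,h]),s); print(n,u)
E
```

```text
low [671.9 -79. ] [39.2 42.6 39.9 40.8] [ 89.3  -3.3 -93.3 175.7]
tall [582.3  74.8] [37.1 41.2 38.  40.9] [ 136.    45.5  -44.4 -135.7]
tall_jar [ 589.5 -134.3  122. ]
short_jar [482.1  22.1  90. ]
big [581.5 -26.8 140. ]
p [378.7 365.1]
p [372.6 340.2]
p [377.2 359. ]
lt [271.1 335.6]
tt [425.4 269.4]
tj [198.5 277.5]
sj [370.  156.8]
```

Low tin is about (672,-79.5) with yaw about -3°. The other positions agree across the three cameras. Going for the low tin first.

Request:
{"op": "servo_tool", "data": {"translation": [[38,-13,-30],[76,-26,-60],[114,-40,-90],[151,-52.5,-125],[151,-52.5,-150],[151,-52.5,-150],[151,-52.5,-150],[151,-52.5,-175],[151,-52.5,-200],[151,-52.5,-225],[151,-52.5,-250],[151,-52.5,-270],[151,-52.5,-280],[151,-52.5,-280],[151,-52.5,-280],[151,-52.5,-280]], "delta_rot": [[0,0,-0.02],[0,0,-0.05],[0,0,-0.05],[0,0,-0.05],[0,0,-0.05],[0,0,-0.05],[0,0,-0.05],[0,0,-0.05],[0,0,-0.05],[0,0,-0.05],[0,0,-0.05],[0,0,-0.05],[0,0,-0.05],[0,0,-0.05],[0,0,-0.05],[0,0,-0.05]], "fingers": [-1,-1,-1,-1,-1,-1,-1,-1,-1,-1,-1,-1,-1,-1,-1,-1], "newtons": 40}}

```text
t: 4.6
ee_pos: [672.5, -79.3, 74.0]
eef_rot: [0.002, 0.025, 1.0, -0.0]
contact_force: [0.1, -0.1, -0.6]
opening: 85.0
```

```bash
cat > snap.py <<'E'
import sys
from h import *
for c in sys.argv[2:]:
    cv2.imwrite(f"pics/{sys.argv[1]}_{c}.png",imaging.camera(c)[:,:,::-1])
s=status.state(); print(s["t"],s["ee_pos"],s["opening"],s["qpos"].round(2))
E
python3 snap.py a wrist scene
```

```text
4.7 [672.52737652 -79.42905733  73.6551827 ] 85.45903849970361 [-0.12  0.46  0.    1.11  0.   -0.07]
```

View pics/a_wrist.png

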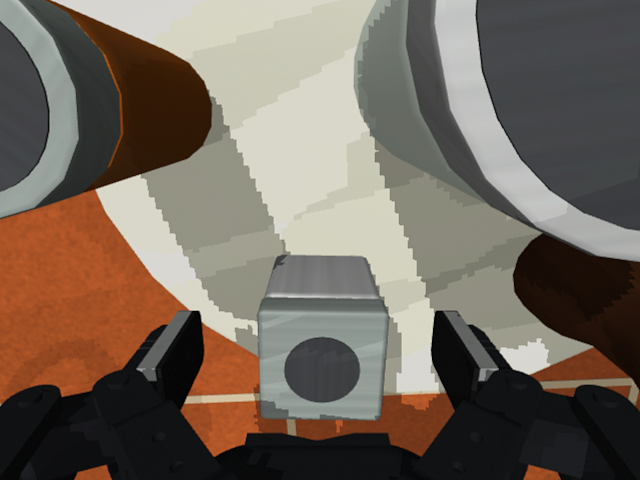

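Request:
{"op": "servo_tool", "data": {"translation": [[0,0,0],[0,0,0],[0,0,0],[0,0,0],[0,0,0],[0,0,0],[0,0,0],[0,0,0]], "delta_rot": [[0,0,0],[0,0,0],[0,0,0],[0,0,0],[0,0,0],[0,0,0],[0,0,0],[0,0,0]], "fingers": [1,1,1,1,1,1,1,1], "newtons": 40}}

```text
t: 5.37
ee_pos: [671.6, -79.4, 71.6]
eef_rot: [0.0, 0.025, 1.0, -0.0]
contact_force: [-1.2, -1.1, 4.1]
opening: 40.4
```

Request:
{"op": "servo_tool", "data": {"translation": [[0,0,10],[0,0,30],[0,0,55],[0,0,80],[0,0,105],[0,0,130],[-20,-20,145],[-45,-44,160],[-70,-69,179],[-95,-93,179],[-120,-118,179],[-145,-142,179],[-170,-167,179],[-195,-191,179],[-220,-216,179],[-245,-240,179],[-265,-260,179],[-271,-266,179],[-271,-266,179],[-271,-266,179]], "delta_rot": [[0,0,0],[0,0,0],[0,0,0],[0,0,0],[0,0,0],[0,0,0],[0,0,0],[0,0,0],[0,0,0],[0,0,0],[0,0,0],[0,0,0],[0,0,0],[0,0,0],[0,0,0],[0,0,0],[0,0,0],[0,0,0],[0,0,0],[0,0,0]], "fingers": [1,1,1,1,1,1,1,1,1,1,1,1,1,1,1,1,1,1,1,1]}}

```text
t: 7.03
ee_pos: [400.6, -345.3, 250.5]
eef_rot: [0.0, 0.025, 1.0, 0.0]
contact_force: [-0.4, 0.1, -1.1]
opening: 40.1
```

```bash
python3 - <<'E'
from h import *
np.set_printoptions(precision=3,suppress=True)
s=status.state(); print(s["ee_pos"],s["eef_rot"],s["qpos"],s["t"],s["contact_force"])
im=imaging.camera("wrist"); cv2.imwrite("pics/b.png",im[:,:,::-1])
for n in "cazuela low_tin".split():
    for r in imaging.tip_of(n,"wrist")[:2]:
        w=c2w("wrist",r["xyz"],s); print(n,w,pix("wrist",w,s),round(r["confidence"],2))
# overlay rim for (449,-350)
im=im[:,:,::-1].copy()
for c,col in (((449,-350),(0,255,0)),):
  for rad,z in ((105,50),(84,8)):
    pts=np.array([pix("wrist",np.array([c[0]+rad*np.cos(t),c[1]+rad*np.sin(t),z]),s) for t in np.linspace(0,6.28,80)]).astype(int)
    cv2.polylines(im,[pts],True,col,1)
cv2.imwrite("pics/b2.png",im)
E
```

```text
[ 400.566 -345.294  250.488] [0.    0.025 1.    0.   ] [-0.712  0.133 -0.044  1.394  0.001 -0.661] 7.0333 [-0.408  0.121 -1.105]
cazuela [ 450.834 -355.463    1.53 ] [310.929 251.859] 0.92
low_tin [ 399.107 -346.625  208.098] [317.344 293.216] 0.6
```

View pics/b2.png

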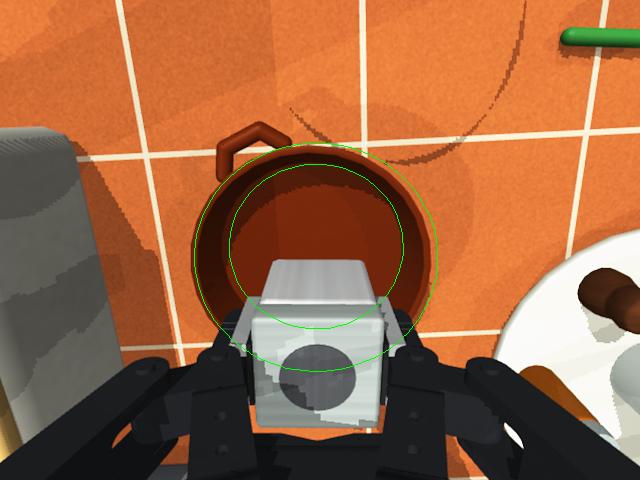

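Request:
{"op": "servo_tool", "data": {"translation": [[30,-3,0],[60,-6,0],[92.5,-8.5,-15],[92.5,-8.5,-45],[92.5,-8.5,-75],[92.5,-8.5,-105],[92.5,-8.5,-135],[92.5,-8.5,-160],[92.5,-8.5,-175],[92.5,-8.5,-182],[92.5,-8.5,-188],[92.5,-8.5,-192],[92.5,-8.5,-195],[92.5,-8.5,-197],[92.5,-8.5,-198],[92.5,-8.5,-199],[92.5,-8.5,-199]], "delta_rot": [[0,0,0],[0,0,0],[0,0,0],[0,0,0],[0,0,0],[0,0,0],[0,0,0],[0,0,0],[0,0,0],[0,0,0],[0,0,0],[0,0,0],[0,0,0],[0,0,0],[0,0,0],[0,0,0],[0,0,0]], "fingers": [1,1,1,1,1,1,1,1,1,1,1,1,1,1,1,1,1]}}

```text
t: 8.6
ee_pos: [493.1, -354.1, 51.7]
eef_rot: [0.0, 0.025, 1.0, -0.0]
contact_force: [0.2, -0.0, -0.5]
opening: 39.9
```

```bash
python3 snap.py c wrist side
```

```text
8.7 [ 493.09123701 -354.04834976   51.6672959 ] 39.58606739375529 [-0.62  0.35 -0.21  1.01  0.   -0.57]
```

View pics/c_wrist.png

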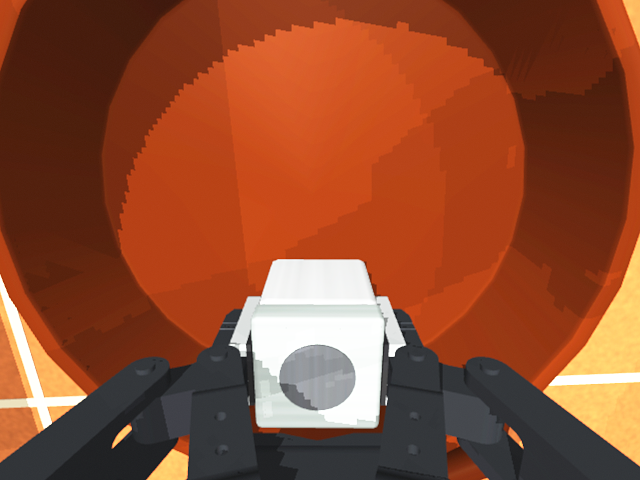

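Request:
{"op": "servo_tool", "data": {"translation": [[0,0,-0.7],[0,0,-1.4],[0,0,-2],[0,0,-2.5],[0,0,-2.5]], "delta_rot": [[0,0,0],[0,0,0],[0,0,0],[0,0,0],[0,0,0]], "fingers": [1,1,1,1,1]}}

```text
t: 9.12
ee_pos: [493.1, -353.9, 49.5]
eef_rot: [0.0, 0.025, 1.0, -0.0]
contact_force: [-0.5, 1.6, 3.9]
opening: 39.9
```

Request:
{"op": "servo_tool", "data": {"translation": [[0,0,0],[0,0,0],[0,0,0],[0,0,0],[0,0,10],[0,0,35],[0,0,65],[0,0,100],[0,0,135],[0,0,165],[15,34,165],[30,68,165],[45,102,165],[60,136,165],[75,170,165],[90,204,165],[96.5,218,165],[96.5,218,165],[96.5,218,165],[96.5,218,165]], "delta_rot": [[0,0,0],[0,0,0],[0,0,0],[0,0,0],[0,0,0],[0,0,0],[0,0,0],[0,0,0],[0,0,0],[0,0,0],[0,0,0.05],[0,0,0.05],[0,0,0.05],[0,0,0.05],[0,0,0.05],[0,0,0.05],[0,0,0.05],[0,0,0.05],[0,0,0.05],[0,0,0.05]], "fingers": [-0.4,-0.4,-0.4,-0.4,-0.4,-0.4,-0.4,-0.4,-0.4,-0.4,-0.5,-0.6,-0.6,-0.6,-0.6,-0.6,-0.6,-0.6,-0.6,-0.6]}}

```text
t: 10.78
ee_pos: [589.2, -136.4, 214.2]
eef_rot: [0.0, -0.0, 1.0, -0.0]
contact_force: [0.5, -0.9, 0.5]
opening: 68.2
```

```bash
python3 snap.py d wrist side;python3 - <<'E'
from h import *
s=status.state()
for n in ["tall_jar"]:
    for r in imaging.tip_of(n,"wrist")[:2]: print(n,c2w("wrist",r["xyz"],s),r["confidence"])
print(pix("wrist",np.array([589.5,-136,122]),s))
a=cv2.imread("pics/d_side.png")[120:200,300:420]; cv2.imwrite("pics/d_crop.png",cv2.resize(a,None,fx=5,fy=5))
E
```

```text
10.8833 [ 589.05043782 -137.00842387  214.05659422] 68.32176143914411 [-0.23  0.28  0.06  1.35 -0.   -0.23]
tall_jar [ 588.62633866 -141.40437267   28.56177578] 0.8
[321.63775038 258.87130405]
```

View pics/d_wrist.png

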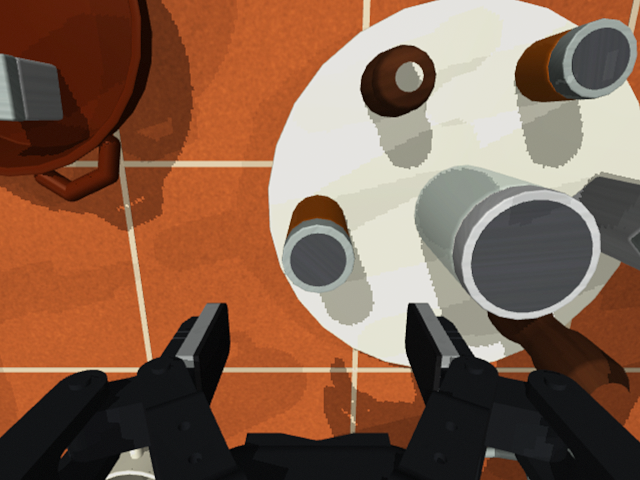

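View pics/d_crop.png

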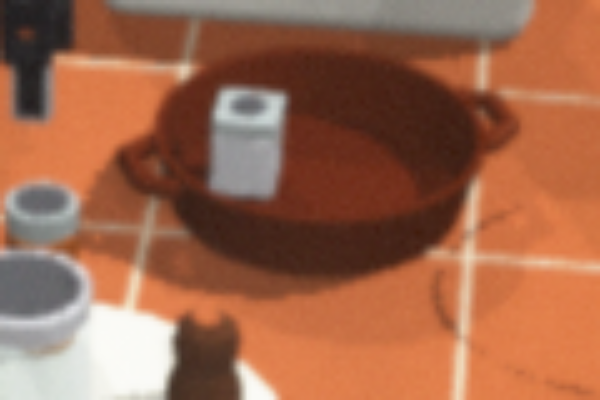

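Request:
{"op": "servo_tool", "data": {"translation": [[-0.5,-2.5,-20],[-0.5,-2.5,-45],[-0.5,-2.5,-70],[-0.5,-2.5,-95],[-0.5,-2.5,-115],[-0.5,-2.5,-123],[-0.5,-2.5,-123],[-0.5,-2.5,-123],[-0.5,-2.5,-123],[-0.5,-2.5,-123],[-0.5,-2.5,-123],[-0.5,-2.5,-123],[-0.5,-2.5,-123],[-0.5,-2.5,-123],[-0.5,-2.5,-123]], "delta_rot": [[0,0,0],[0,0,0],[0,0,0],[0,0,0],[0,0,0],[0,0,0],[0,0,0],[0,0,0],[0,0,0],[0,0,0],[0,0,0],[0,0,0],[0,0,0],[0,0,0],[0,0,0]], "fingers": [-0.6,-0.6,-0.6,-0.6,-0.6,-0.6,-0.6,-0.6,1,1,1,1,1,1,1]}}

```text
t: 12.18
ee_pos: [590.0, -138.5, 92.7]
eef_rot: [0.002, -0.0, 1.0, -0.0]
contact_force: [-0.6, 0.4, 6.5]
opening: 41.4
```

Request:
{"op": "servo_tool", "data": {"translation": [[0,0,5],[0,0,20],[0,0,45],[0,0,75],[0,0,105],[0,0,130],[-10,-11,130],[-35,-38,130],[-60,-64,130],[-85,-91,130],[-110,-118,130],[-135,-145,130],[-155,-167,130],[-163,-175,130],[-163,-175,130],[-163,-175,130],[-163,-175,130]], "delta_rot": [[0,0,0],[0,0,0],[0,0,0],[0,0,0],[0,0,0],[0,0,0],[0,0,0],[0,0,0],[0,0,0],[0,0,0],[0,0,0],[0,0,0],[0,0,0],[0,0,0],[0,0,0],[0,0,0],[0,0,0]], "fingers": [1,1,1,1,1,1,1,1,1,1,1,1,1,1,1,1,1]}}

```text
t: 13.6
ee_pos: [426.3, -312.8, 220.4]
eef_rot: [-0.0, -0.0, 1.0, 0.0]
contact_force: [-0.2, 1.3, -1.9]
opening: 41.3
```

```bash
python3 snap.py e wrist side;python3 - <<'E'
from h import *
s=status.state()
for n in ["tall_jar","low_tin","cazuela"]:
    for r in imaging.tip_of(n,"wrist")[:2]: print(n,c2w("wrist",r["xyz"],s),r["confidence"])
E
```

```text
13.7 [ 426.70879887 -312.52255902  220.54897152] 41.07529069983972 [-0.63  0.14 -0.11  1.33  0.   -0.63]
low_tin [492.87324518 -82.33364354  31.46638661] 0.63
low_tin [ 492.89973318 -356.72895898    7.97808813] 0.59
cazuela [ 4.50900554e+02 -3.54265204e+02 -1.16542640e-01] 0.9
cazuela [ 494.37785275 -355.0279333     9.27881643] 0.32
```

View pics/e_wrist.png

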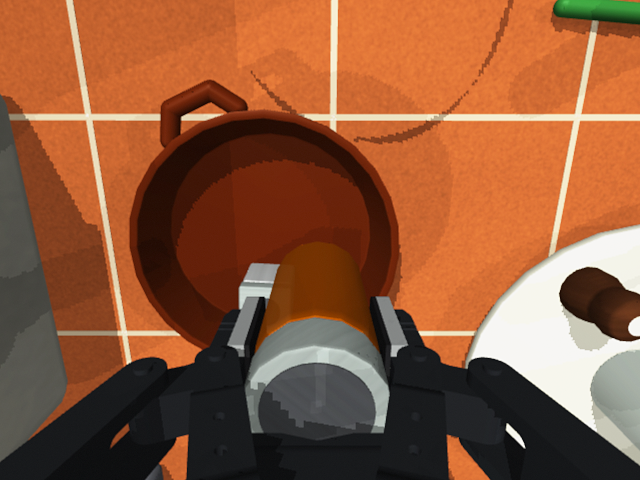

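View pics/e_side.png

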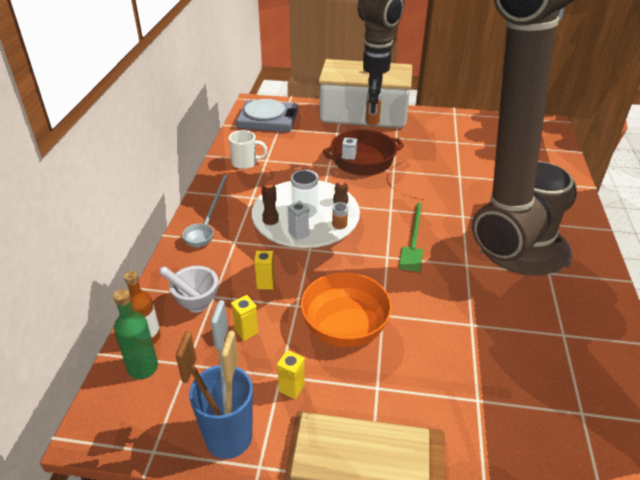

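Request:
{"op": "servo_tool", "data": {"translation": [[0,0,-15],[0,0,-45],[0,0,-75],[0,0,-105],[0,0,-125],[0,0,-137],[0,0,-143],[0,0,-146],[0,0,-147],[0,0,-148],[0,0,-149],[0,0,-149]], "delta_rot": [[0,0,0],[0,0,0],[0,0,0],[0,0,0],[0,0,0],[0,0,0],[0,0,0],[0,0,0],[0,0,0],[0,0,0],[0,0,0],[0,0,0]], "fingers": [1,1,1,1,1,1,1,1,1,1,1,1]}}

```text
t: 14.85
ee_pos: [426.4, -313.7, 72.5]
eef_rot: [0.001, -0.0, 1.0, -0.0]
contact_force: [-0.5, 0.6, -1.3]
opening: 41.1
```

Request:
{"op": "servo_tool", "data": {"translation": [[0,0,-0.8],[0,0,-1.6],[0,0,-1.6]], "delta_rot": [[0,0,0],[0,0,0],[0,0,0]], "fingers": [1,1,1]}}

```text
t: 15.1
ee_pos: [426.2, -313.6, 70.7]
eef_rot: [0.0, -0.0, 1.0, -0.0]
contact_force: [-0.5, 0.0, 0.9]
opening: 41.1
```

Request:
{"op": "servo_tool", "data": {"translation": [[0,0,-0.5],[0,0,-1],[0,0,-1]], "delta_rot": [[0,0,0],[0,0,0],[0,0,0]], "fingers": [1,1,1]}}

```text
t: 15.35
ee_pos: [426.3, -313.6, 70.7]
eef_rot: [0.001, -0.0, 1.0, -0.0]
contact_force: [-2.3, 1.9, 9.4]
opening: 41.2
```

Request:
{"op": "servo_tool", "data": {"translation": [[0,0,0],[0,0,0],[0,0,0],[0,0,0],[0,0,10],[0,0,40],[0,0,80],[0,0,120],[0,0,160],[20,28,160],[43,60,160],[66,93,160],[89,125,160],[112,157,160],[135,190,160],[158,222,160],[181,254,160],[204,287,160],[227,319,160],[244,343,160]], "delta_rot": [[0,0,0],[0,0,0],[0,0,0],[0,0,0],[0,0,0],[0,0,0],[0,0,0],[0,0,0],[0,0,0],[0,0,0],[0,0,0],[0,0,0],[0,0,0],[0,0,0],[0,0,0],[0,0,0],[0,0,0],[0,0,0],[0,0,0],[0,0,0]], "fingers": [-0.4,-0.4,-0.4,-0.4,-0.4,-0.4,-0.4,-0.4,-0.4,-0.5,-0.6,-0.6,-0.6,-0.6,-0.6,-0.6,-0.6,-0.6,-0.6,-0.6]}}

```text
t: 17.02
ee_pos: [671.2, 32.5, 229.5]
eef_rot: [0.0, -0.001, 1.0, 0.0]
contact_force: [0.6, -0.0, -0.4]
opening: 68.1
```

Request:
{"op": "servo_tool", "data": {"translation": [[0,0,0],[0,0,0],[0,0,0]], "delta_rot": [[0,0,0],[0,0,0],[0,0,0]], "fingers": [-0.6,-0.6,-0.6]}}

```text
t: 17.27
ee_pos: [669.7, 29.4, 229.3]
eef_rot: [-0.0, -0.0, 1.0, -0.0]
contact_force: [0.0, -0.8, 0.5]
opening: 68.2
```

```bash
python3 snap.py f wrist side;python3 - <<'E'
from h import *
s=status.state()
for n in ["pepper_mill"]:
    for r in imaging.tip_of(n,"wrist")[:2]: print(n,c2w("wrist",r["xyz"],s),r["confidence"])
for z in (145,134,134-34): print(pix("wrist",np.array([670,29,z]),s))
a=cv2.imread("pics/f_side.png")[120:200,300:420]; cv2.imwrite("pics/f_crop.png",cv2.resize(a,None,fx=5,fy=5))
E
```

```text
17.3667 [669.41094632  28.47447558 229.74892333] 68.31983909028932 [ 0.04  0.41  0.27  1.43 -0.    0.04]
pepper_mill [669.18392892  25.87335017  31.63037294] 0.93
[320.89688195 263.67756813]
[320.73087222 256.88149467]
[320.30274347 239.35484546]
```

View pics/f_wrist.png

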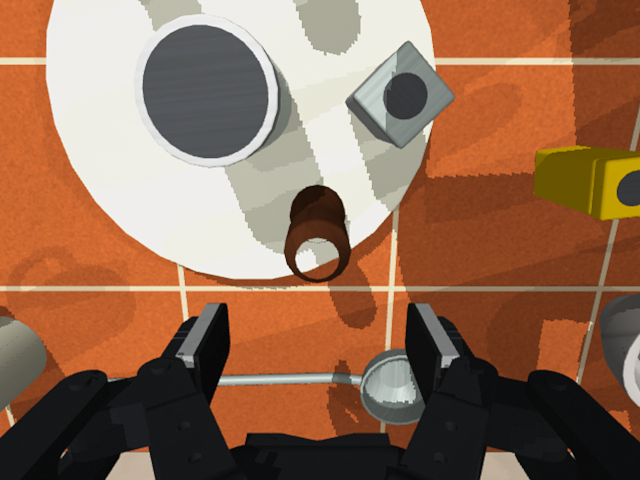

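View pics/f_crop.png

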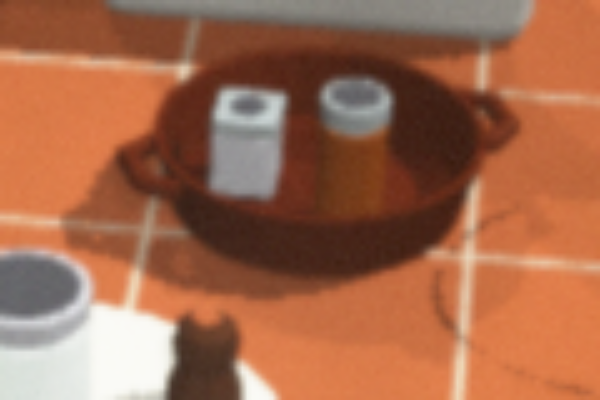

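Request:
{"op": "servo_tool", "data": {"translation": [[0,-1.5,-20],[0,-1.5,-45],[0,-1.5,-70],[0,-1.5,-95],[0,-1.5,-106],[0,-1.5,-106],[0,-1.5,-106],[0,-1.5,-106],[0,-1.5,-106],[0,-1.5,-106],[0,-1.5,-106],[0,-1.5,-106],[0,-1.5,-106],[0,-1.5,-106],[0,-1.5,-106]], "delta_rot": [[0,0,0],[0,0,0],[0,0,0],[0,0,0],[0,0,0],[0,0,0],[0,0,0],[0,0,0],[0,0,0],[0,0,0],[0,0,0],[0,0,0],[0,0,0],[0,0,0],[0,0,0]], "fingers": [-0.6,-0.6,-0.6,-0.6,-0.6,-0.6,-0.6,1,1,1,1,1,1,1,1]}}

```text
t: 18.67
ee_pos: [671.0, 28.3, 125.4]
eef_rot: [0.002, -0.0, 1.0, 0.0]
contact_force: [-1.1, 0.0, 6.6]
opening: 38.3
```

Request:
{"op": "servo_tool", "data": {"translation": [[0,0,5],[0,0,20],[0,0,45],[0,0,75],[0,0,105],[0,0,140],[-8,-14,140],[-22,-38,140],[-37,-64,140],[-52,-90,140],[-67,-116,140],[-82,-142,140],[-97,-168,140],[-112,-194,140],[-127,-220,140],[-142,-246,140],[-157,-272,140],[-172,-298,140],[-187,-324,140],[-202,-350,140]], "delta_rot": [[0,0,0],[0,0,0],[0,0,0],[0,0,0],[0,0,0],[0,0,0],[0,0,0],[0,0,0],[0,0,0],[0,0,0],[0,0,0],[0,0,0],[0,0,0],[0,0,0],[0,0,0],[0,0,0],[0,0,0],[0,0,0],[0,0,0],[0,0,0]], "fingers": [1,1,1,1,1,1,1,1,1,1,1,1,1,1,1,1,1,1,1,1]}}

```text
t: 20.33
ee_pos: [466.9, -322.9, 263.4]
eef_rot: [-0.0, -0.0, 1.0, 0.0]
contact_force: [0.7, 0.3, -1.9]
opening: 38.0
```

Request:
{"op": "servo_tool", "data": {"translation": [[-14,-24,0],[-28,-48,0],[-38,-64,0],[-42,-72,0],[-42,-72,0],[-42,-72,0]], "delta_rot": [[0,0,0],[0,0,0],[0,0,0],[0,0,0],[0,0,0],[0,0,0]], "fingers": [1,1,1,1,1,1]}}

```text
t: 20.83
ee_pos: [426.1, -393.6, 263.2]
eef_rot: [0.0, 0.0, 1.0, 0.0]
contact_force: [0.2, 0.3, -2.4]
opening: 38.2
```

```bash
python3 snap.py g wrist side
```

```text
20.9333 [ 426.60529424 -392.92027762  263.21851152] 37.953159565556405 [-0.74  0.23  0.1   1.44  0.   -0.75]
```

View pics/g_wrist.png

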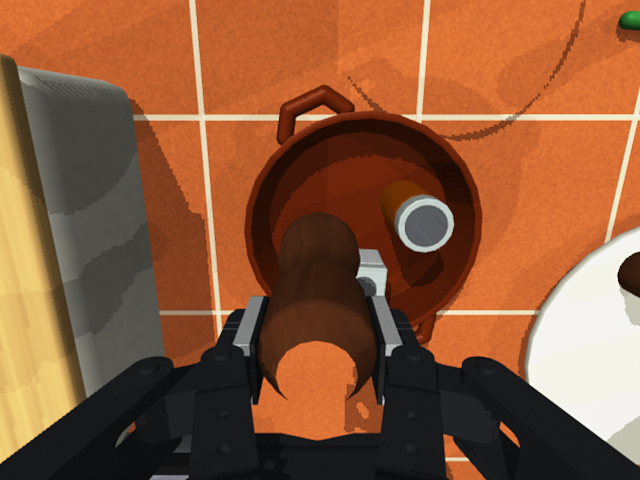

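View pics/g_side.png

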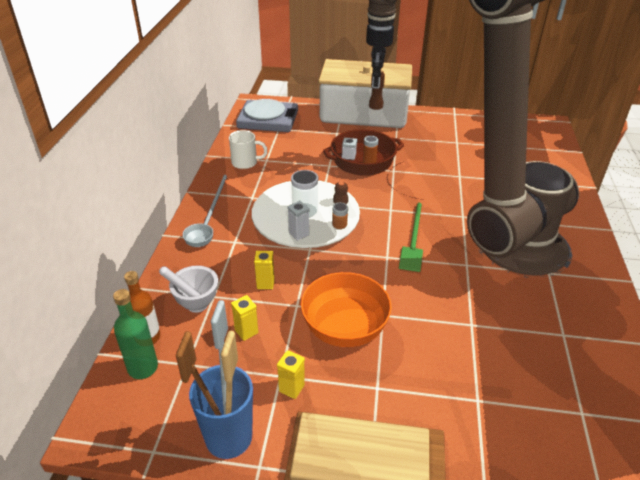

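```bash
python3 - <<'E'
from h import *
np.set_printoptions(precision=0,suppress=True)
s=status.state()
for uv in ((150,190),(160,470)): print("floor",ray("wrist",*uv,0,s))
for z in (80,110,140,170): print(z,ray("wrist",130,100,z,s),ray("wrist",150,400,z,s), "side",ray("side",321,112,z),ray("side",406,118,z), ray("side",320,125,0),ray("side",406,125,0))
E
```

```text
floor [ 418. -557.    0.]
floor [ 768. -589.    0.]
80 [ 339. -529.   80.] [ 598. -548.   80.] side [ 599. -492.   80.] [ 320. -492.   80.] [ 609. -547.    0.] [ 315. -591.    0.]
110 [ 340. -516.  110.] [ 574. -532.  110.] side [ 591. -436.  110.] [ 322. -436.  110.] [ 609. -547.    0.] [ 315. -591.    0.]
140 [ 341. -502.  140.] [ 549. -517.  140.] side [ 584. -380.  140.] [ 324. -380.  140.] [ 609. -547.    0.] [ 315. -591.    0.]
170 [ 342. -489.  170.] [ 524. -502.  170.] side [ 577. -324.  170.] [ 326. -325.  170.] [ 609. -547.    0.] [ 315. -591.    0.]
```

Request:
{"op": "servo_tool", "data": {"translation": [[0,0,-20],[0,0,-50],[0,0,-80],[0,0,-110],[0,0,-135],[0,0,-150],[0,0,-155],[0,0,-157],[0,0,-158],[0,0,-159],[0,0,-159]], "delta_rot": [[0,0,0],[0,0,0],[0,0,0],[0,0,0],[0,0,0],[0,0,0],[0,0,0],[0,0,0],[0,0,0],[0,0,0],[0,0,0]], "fingers": [1,1,1,1,1,1,1,1,1,1,1]}}

```text
t: 21.85
ee_pos: [426.7, -394.2, 105.5]
eef_rot: [0.001, -0.0, 1.0, -0.001]
contact_force: [-0.4, -0.8, -2.8]
opening: 38.1
```

Request:
{"op": "servo_tool", "data": {"translation": [[0,0,-0.7],[0,0,-1.2],[0,0,-1.2]], "delta_rot": [[0,0,0],[0,0,0],[0,0,0]], "fingers": [1,1,1]}}

```text
t: 22.1
ee_pos: [426.1, -394.1, 103.5]
eef_rot: [0.0, -0.0, 1.0, -0.0]
contact_force: [0.4, -0.5, -0.5]
opening: 37.9
```

Request:
{"op": "servo_tool", "data": {"translation": [[0,0,-0.7],[0,0,-1.2],[0,0,-1.2]], "delta_rot": [[0,0,0],[0,0,0],[0,0,0]], "fingers": [1,1,1]}}

```text
t: 22.35
ee_pos: [426.4, -394.1, 103.4]
eef_rot: [0.001, -0.0, 1.0, -0.001]
contact_force: [-1.3, 1.5, 7.0]
opening: 38.1
```

Request:
{"op": "servo_tool", "data": {"translation": [[0,0,0],[0,0,0],[0,0,0],[0,0,0],[0,0,10],[0,0,40],[0,0,75],[0,0,110],[4,30,110],[8,63,110],[13,97,110],[17,130,110],[22,164,110],[27,198,110],[31,232,110],[36,266,110],[40,300,110],[45,334,110],[50,368,110],[54,400,110]], "delta_rot": [[0,0,0],[0,0,0],[0,0,0],[0,0,0],[0,0,0],[0,0,0],[0,0,0],[0,0,0],[0,0,0.1],[0,0,0.2],[0,0,0.3],[0,0,0.4],[0,0,0.5],[0,0,0.6],[0,0,0.7],[0,0,0.785],[0,0,0.785],[0,0,0.785],[0,0,0.785],[0,0,0.785]], "fingers": [-0.35,-0.35,-0.35,-0.35,-0.35,-0.35,-0.35,-0.35,-0.6,-0.6,-0.6,-0.6,-0.6,-0.6,-0.6,-0.6,-0.6,-0.6,-0.6,-0.6]}}

```text
t: 24.02
ee_pos: [480.1, 7.9, 212.7]
eef_rot: [0.001, -0.383, 0.924, -0.0]
contact_force: [0.8, -0.6, -0.5]
opening: 68.5
```

Request:
{"op": "servo_tool", "data": {"translation": [[2,16.5,0],[2,16.5,0],[2,16.5,0],[2,16.5,0]], "delta_rot": [[0,0,0],[0,0,0],[0,0,0],[0,0,0]], "fingers": [-0.6,-0.6,-0.6,-0.6]}}

```text
t: 24.35
ee_pos: [481.9, 22.2, 212.2]
eef_rot: [0.0, -0.383, 0.924, -0.0]
contact_force: [-0.4, -0.6, -0.7]
opening: 68.3
```

```bash
python3 snap.py i wrist side;python3 - <<'E'
from h import *
s=status.state()
for n in ["short_jar"]:
    for r in imaging.tip_of(n,"wrist")[:2]: print(n,c2w("wrist",r["xyz"],s),r["confidence"])
for z in (90,): print(pix("wrist",np.array([482,22,z]),s))
a=cv2.imread("pics/i_side.png")[120:200,300:420]; cv2.imwrite("pics/i_crop.png",cv2.resize(a,None,fx=5,fy=5))
E
```

```text
24.45 [481.9176494   21.6709629  212.02297368] 68.35108606726615 [ 0.05  0.05 -0.22  1.3  -0.   -0.74]
short_jar [481.84722487  19.40925528  33.57395528] 0.59
[319.00621962 244.00878957]
```

View pics/i_wrist.png

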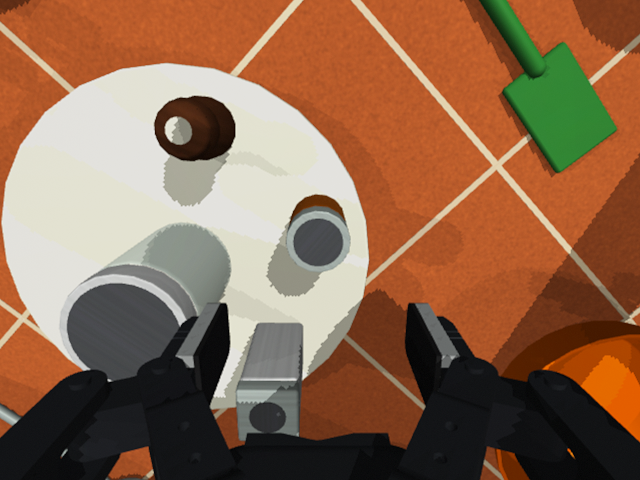

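View pics/i_crop.png

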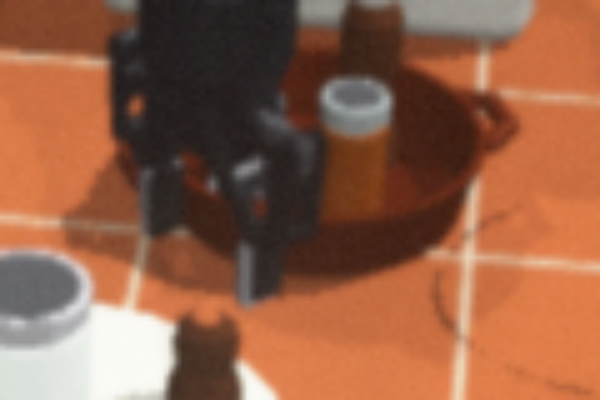

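Request:
{"op": "servo_tool", "data": {"translation": [[-1,-1,-25],[-1,-1,-55],[-1,-1,-85],[-1,-1,-110],[-1,-1,-130],[-1,-1,-138],[-1,-1,-138],[-1,-1,-138],[-1,-1,-138],[-1,-1,-138],[-1,-1,-138],[-1,-1,-138],[-1,-1,-138],[-1,-1,-138],[-1,-1,-138],[-1,-1,-138]], "delta_rot": [[0,0,0],[0,0,0],[0,0,0],[0,0,0],[0,0,0],[0,0,0],[0,0,0],[0,0,0],[0,0,0],[0,0,0],[0,0,0],[0,0,0],[0,0,0],[0,0,0],[0,0,0],[0,0,0]], "fingers": [-0.6,-0.6,-0.6,-0.6,-0.6,-0.6,-0.6,-0.6,1,1,1,1,1,1,1,1]}}

```text
t: 25.83
ee_pos: [482.2, 21.6, 75.5]
eef_rot: [0.001, -0.383, 0.924, -0.001]
contact_force: [-1.1, 0.0, 6.1]
opening: 41.3
```

Request:
{"op": "servo_tool", "data": {"translation": [[0,0,5],[0,0,20],[0,0,45],[0,0,75],[0,0,110],[0,0,150],[-6,19,155],[-14,46,160],[-23,73,160],[-32,101,160],[-40,128,160],[-49,156,160],[-57,183,160],[-66,210,160],[-74,237,160],[-82,262,160],[-86,274,160],[-86,274,160],[-86,274,160],[-86,274,160]], "delta_rot": [[0,0,0],[0,0,0],[0,0,0],[0,0,0],[0,0,0],[0,0,0],[0,0,0],[0,0,0],[0,0,0],[0,0,0],[0,0,0],[0,0,0],[0,0,0],[0,0,0],[0,0,0],[0,0,0],[0,0,0],[0,0,0],[0,0,0],[0,0,0]], "fingers": [1,1,1,1,1,1,1,1,1,1,1,1,1,1,1,1,1,1,1,1]}}

```text
t: 27.5
ee_pos: [395.1, 294.9, 233.9]
eef_rot: [-0.0, -0.382, 0.924, -0.0]
contact_force: [-0.1, 0.4, -1.8]
opening: 41.3
```

```bash
python3 - <<'E'
from h import *
np.set_printoptions(precision=3,suppress=True)
s=status.state(); print(s["ee_pos"],s["t"],s["contact_force"])
im=imaging.camera("wrist")
for n in ["bowl","short_jar"]:
    for r in imaging.tip_of(n,"wrist")[:2]:
        w=c2w("wrist",r["xyz"],s); print(n,w,round(r["confidence"],2))
im=im[:,:,::-1].copy(); c=(433,331)
for rad,z in ((100,60),(65,6)):
    pts=np.array([pix("wrist",np.array([c[0]+rad*np.cos(t),c[1]+rad*np.sin(t),z]),s) for t in np.linspace(0,6.28,80)]).astype(int)
    cv2.polylines(im,[pts],True,(0,255,0),1)
cv2.imwrite("pics/j.png",im)
sd=imaging.camera("side")[:,:,::-1]; a=sd[120:200,300:420]; cv2.imwrite("pics/j_crop.png",cv2.resize(a,None,fx=5,fy=5))
E
```

```text
[395.102 294.897 233.882] 27.5 [-0.108  0.359 -1.817]
short_jar [397.824 292.513 191.18 ] 0.76
```

View pics/j.png

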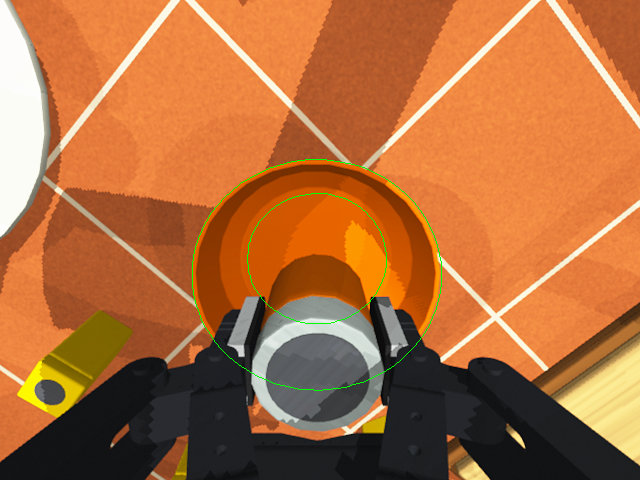

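View pics/j_crop.png

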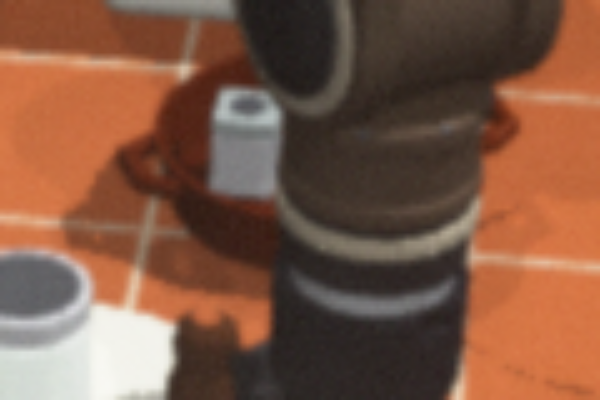

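Request:
{"op": "servo_tool", "data": {"translation": [[14.5,12.5,0],[14.5,12.5,-20],[14.5,12.5,-50],[14.5,12.5,-80],[14.5,12.5,-110],[14.5,12.5,-140],[14.5,12.5,-162],[14.5,12.5,-172],[14.5,12.5,-177],[14.5,12.5,-179],[14.5,12.5,-180],[14.5,12.5,-181],[14.5,12.5,-181]], "delta_rot": [[0,0,0],[0,0,0],[0,0,0],[0,0,0],[0,0,0],[0,0,0],[0,0,0],[0,0,0],[0,0,0],[0,0,0],[0,0,0],[0,0,0],[0,0,0]], "fingers": [1,1,1,1,1,1,1,1,1,1,1,1,1]}}

```text
t: 28.78
ee_pos: [410.2, 308.6, 54.0]
eef_rot: [0.001, -0.383, 0.924, 0.0]
contact_force: [-1.0, 0.0, -0.4]
opening: 41.2
```

Request:
{"op": "servo_tool", "data": {"translation": [[0,0,-0.7],[0,0,-1.2],[0,0,-1.2]], "delta_rot": [[0,0,0],[0,0,0],[0,0,0]], "fingers": [1,1,1]}}

```text
t: 29.03
ee_pos: [409.6, 308.3, 51.9]
eef_rot: [0.0, -0.383, 0.924, 0.0]
contact_force: [0.7, 0.8, -1.0]
opening: 41.6
```

Request:
{"op": "servo_tool", "data": {"translation": [[0,0,-0.7],[0,0,-1.2],[0,0,-1.2]], "delta_rot": [[0,0,0],[0,0,0],[0,0,0]], "fingers": [1,1,1]}}

```text
t: 29.28
ee_pos: [409.6, 308.3, 51.5]
eef_rot: [0.0, -0.383, 0.924, 0.0]
contact_force: [-3.0, -2.6, 7.6]
opening: 41.0
```

Request:
{"op": "servo_tool", "data": {"translation": [[0,0,0],[0,0,0],[0,0,0],[0,0,0],[0,0,10],[0,0,40],[0,0,75],[0,0,115],[0,0,160],[10,-14,165],[28,-38,165],[46,-62,165],[65,-87,165],[84,-112,165],[103,-138,165],[122,-164,165],[141,-189,165],[160,-215,165],[173,-232.5,165],[173,-232.5,165]], "delta_rot": [[0,0,0],[0,0,0],[0,0,0],[0,0,0],[0,0,0],[0,0,0],[0,0,0],[0,0,0],[0,0,0],[0,0,0],[0,0,0],[0,0,0],[0,0,0],[0,0,0],[0,0,0],[0,0,0],[0,0,0],[0,0,0],[0,0,0],[0,0,0]], "fingers": [-0.4,-0.4,-0.4,-0.4,-0.4,-0.4,-0.4,-0.4,-0.4,-0.6,-0.7,-0.7,-0.7,-0.7,-0.7,-0.7,-0.7,-0.7,-0.7,-0.7]}}

```text
t: 30.95
ee_pos: [584.5, 72.4, 215.5]
eef_rot: [0.0, -0.381, 0.925, -0.001]
contact_force: [0.1, 0.4, 1.1]
opening: 72.9
```

Request:
{"op": "servo_tool", "data": {"translation": [[0,0,0],[0,0,0]], "delta_rot": [[0,0,0],[0,0,0]], "fingers": [-0.7,-0.7]}}

```text
t: 31.12
ee_pos: [582.1, 75.8, 215.7]
eef_rot: [-0.0, -0.383, 0.924, 0.0]
contact_force: [-0.3, 0.1, 1.0]
opening: 72.6
```

```bash
python3 snap.py k wrist side;python3 - <<'E'
from h import *
s=status.state()
d=np.array([np.cos(np.pi/4),np.sin(np.pi/4)]);e=np.array([-d[1],d[0]])
im=cv2.imread("pics/k_wrist.png")
pts=np.array([pix("wrist",np.array([*(np.array([582.3,75])+20*(a*d+b*e)),120]),s) for a,b in((1,1),(1,-1),(-1,-1),(-1,1))]); print(pts)
cv2.polylines(im,[pts.astype(int)],True,(0,255,0),1); cv2.imwrite("pics/k2.png",im)
a=cv2.imread("pics/k_side.png"); a=np.vstack([cv2.resize(a[120:200,300:420],None,fx=3.3,fy=3.3),cv2.resize(a[270:350,290:410],None,fx=3.3,fy=3.3)]); cv2.imwrite("pics/k_crop.png",a)
E
```

```text
31.2167 [581.94100788  76.47398861 215.77130883] 72.4502081268926 [ 0.13  0.25  0.02  1.34  0.   -0.66]
[[350.43172493 288.10754895]
 [282.75499815 288.10575857]
 [280.89847606 222.6231305 ]
 [352.23527792 222.62507516]]
```

View pics/k2.png

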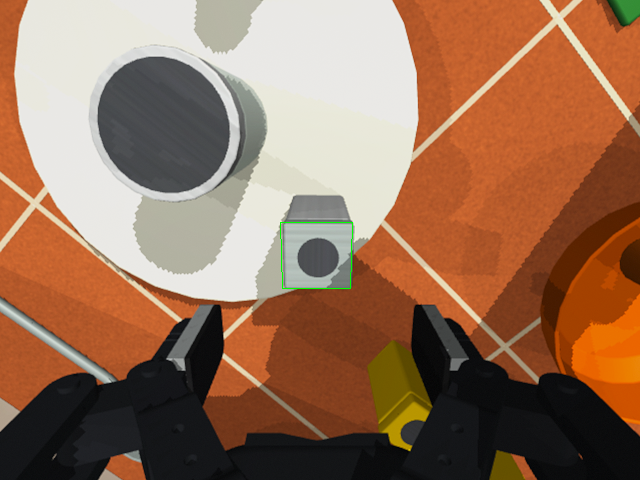

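View pics/k_crop.png

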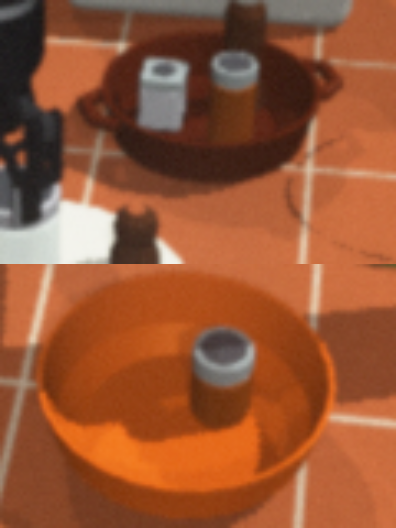

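Request:
{"op": "servo_tool", "data": {"translation": [[0,0,-20],[0,0,-50],[0,0,-80],[0,0,-105],[0,0,-117],[0,0,-120],[0,0,-120],[0,0,-120],[0,0,-120],[0,0,-120],[0,0,-120],[0,0,-120],[0,0,-120],[0,0,-120],[0,0,-120],[0,0,-120]], "delta_rot": [[0,0,0],[0,0,0],[0,0,0],[0,0,0],[0,0,0],[0,0,0],[0,0,0],[0,0,0],[0,0,0],[0,0,0],[0,0,0],[0,0,0],[0,0,0],[0,0,0],[0,0,0],[0,0,0]], "fingers": [-0.7,-0.7,-0.7,-0.7,-0.7,-0.7,-0.7,-0.7,1,1,1,1,1,1,1,1]}}

```text
t: 32.55
ee_pos: [583.1, 75.9, 96.7]
eef_rot: [0.001, -0.383, 0.924, 0.0]
contact_force: [-0.8, 1.8, 5.9]
opening: 39.9
```

Request:
{"op": "servo_tool", "data": {"translation": [[0,0,5],[0,0,20],[0,0,45],[0,0,75],[0,0,105],[0,0,140],[-9,20,140],[-20,45,140],[-32,70,140],[-43,95,140],[-55,120,140],[-66,145,140],[-78,170,140],[-89,195,140],[-101,220,140],[-112,245,140],[-122,267,140],[-127,278,140],[-127,278,140],[-127,278,140]], "delta_rot": [[0,0,0],[0,0,0],[0,0,0],[0,0,0],[0,0,0],[0,0,0],[0,0,0],[0,0,0],[0,0,0],[0,0,0],[0,0,0],[0,0,0],[0,0,0],[0,0,0],[0,0,0],[0,0,0],[0,0,0],[0,0,0],[0,0,0],[0,0,0]], "fingers": [1,1,1,1,1,1,1,1,1,1,1,1,1,1,1,1,1,1,1,1]}}

```text
t: 34.22
ee_pos: [455.3, 353.6, 235.1]
eef_rot: [-0.0, -0.383, 0.924, -0.0]
contact_force: [0.9, -0.4, -2.1]
opening: 39.6
```

```bash
python3 snap.py l wrist
```

```text
34.2667 [455.64514044 353.04043526 235.22197582] 39.32655831442345 [ 0.66  0.22  0.03  1.38 -0.   -0.13]
```

View pics/l_wrist.png

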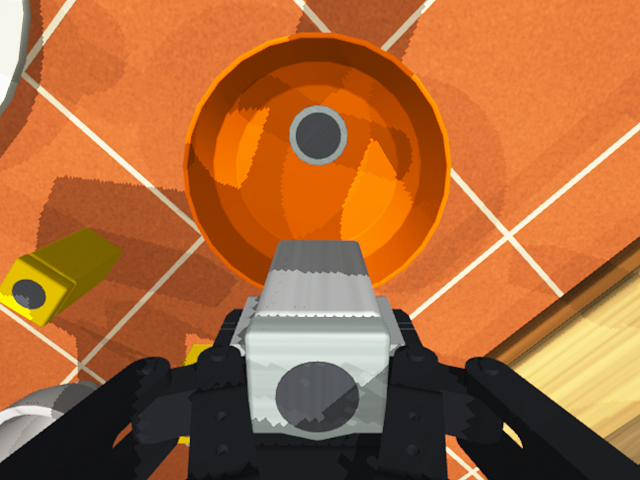

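Request:
{"op": "servo_tool", "data": {"translation": [[0,0,-15],[0,0,-45],[0,0,-75],[0,0,-105],[0,0,-132],[0,0,-148],[0,0,-155],[0,0,-158],[0,0,-159],[0,0,-160],[0,0,-161],[0,0,-161]], "delta_rot": [[0,0,0],[0,0,0],[0,0,0],[0,0,0],[0,0,0],[0,0,0],[0,0,0],[0,0,0],[0,0,0],[0,0,0],[0,0,0],[0,0,0]], "fingers": [1,1,1,1,1,1,1,1,1,1,1,1]}}

```text
t: 35.27
ee_pos: [456.1, 353.9, 75.4]
eef_rot: [0.001, -0.383, 0.924, 0.0]
contact_force: [-0.3, 0.4, -1.5]
opening: 39.7
```

Request:
{"op": "servo_tool", "data": {"translation": [[0,0,-0.7],[0,0,-1.2],[0,0,-1.2]], "delta_rot": [[0,0,0],[0,0,0],[0,0,0]], "fingers": [1,1,1]}}

```text
t: 35.52
ee_pos: [455.5, 353.7, 73.4]
eef_rot: [0.0, -0.383, 0.924, 0.0]
contact_force: [0.2, 0.4, -1.5]
opening: 39.8
```

Request:
{"op": "servo_tool", "data": {"translation": [[0,0,-0.7],[0,0,-1.2],[0,0,-1.2]], "delta_rot": [[0,0,0],[0,0,0],[0,0,0]], "fingers": [1,1,1]}}

```text
t: 35.77
ee_pos: [455.6, 353.8, 72.7]
eef_rot: [0.0, -0.383, 0.924, 0.0]
contact_force: [-1.4, -1.2, 4.2]
opening: 39.8
```

Request:
{"op": "servo_tool", "data": {"translation": [[0,0,0],[0,0,0],[0,0,0],[0,0,0],[0,0,10],[0,0,40],[0,0,75],[0,0,115],[0,0,155],[0,0,190],[-15,-15,220],[-30,-30,230],[-50,-50,230],[-60,-60,230],[-60,-60,230],[-60,-60,230]], "delta_rot": [[0,0,0],[0,0,0],[0,0,0],[0,0,0],[0,0,0],[0,0,0],[0,0,0],[0,0,0],[0,0,0],[0,0,0],[0,0,0],[0,0,0],[0,0,0],[0,0,0],[0,0,0],[0,0,0]], "fingers": [-0.4,-0.4,-0.4,-0.4,-0.4,-0.4,-0.4,-0.4,-0.4,-0.4,-0.4,-0.4,-0.4,-0.4,-0.4,-0.4]}}

```text
t: 37.1
ee_pos: [395.4, 293.4, 303.2]
eef_rot: [0.001, -0.382, 0.924, 0.0]
contact_force: [-0.2, -0.6, 0.1]
opening: 59.7
```

```bash
python3 - <<'E'
from h import *
np.set_printoptions(precision=1,suppress=True)
s=status.state();print(s["t"],s["contact_force"])
for c in ["wrist","scene","side"]: cv2.imwrite(f"pics/m_{c}.png",imaging.camera(c)[:,:,::-1])
for c in ["wrist","scene","side"]:
  for n in "bowl short_jar tall_tin cazuela low_tin tall_jar pepper_mill salt_shaker big_jar".split():
    for r in imaging.tip_of(n,c)[:3]:
        if r["confidence"]>.5: print(c,n,c2w(c,r["xyz"],s),round(r["confidence"],2))
a=cv2.imread("pics/m_scene.png"); b=cv2.imread("pics/m_side.png")
f=lambda im,x,y: cv2.resize(im[y:y+100,x:x+130],(390,300),interpolation=cv2.INTER_CUBIC)
cv2.imwrite("pics/m_crop.png",np.vstack([np.hstack([f(a,40,205),f(a,340,130)]),np.hstack([f(b,300,100),f(b,280,260)])]))
E
```

```text
37.1 [-0.2 -0.6  0.1]
wrist bowl [435.7 331.8   2.9] 0.62
wrist short_jar [411.4 302.2   7.6] 0.59
wrist tall_tin [645.1 392.2   1.4] 0.83
wrist tall_tin [639.5 233.    4.9] 0.71
wrist tall_tin [456.8 353.7   5.6] 0.56
wrist cazuela [409.1 306.3   8.9] 0.55
scene bowl [435.  336.2  -3.1] 0.81
scene short_jar [412.7 311.4   9.7] 0.96
scene tall_tin [522.2 524.6   3. ] 0.96
scene tall_tin [643.8 393.6   0.9] 0.88
scene tall_tin [637.1 238.4   1. ] 0.83
scene cazuela [ 446.7 -351.     1.4] 0.59
scene low_tin [ 492.  -357.8   10. ] 0.69
scene tall_jar [ 425.7 -315.1   15.3] 0.68
scene pepper_mill [ 422.5 -392.9   10.4] 0.79
scene pepper_mill [451.9 357.2   8. ] 0.66
scene salt_shaker [489.9 -86.4  28.9] 0.77
scene big_jar [584.5 -28.3  33.2] 0.85
side bowl [430.  331.3  -0.1] 0.81
side short_jar [406.2 308.2   9.1] 0.62
side tall_tin [633.2 235.7   3.5] 0.88
side tall_tin [519.3 523.6   0.4] 0.84
side tall_tin [452.2 352.6   7.6] 0.64
side cazuela [405.4 307.8   9.2] 0.54
side salt_shaker [487.5 -80.4  29.1] 0.62
side big_jar [577.6 -26.4  28.8] 0.87
```

View pics/m_crop.png

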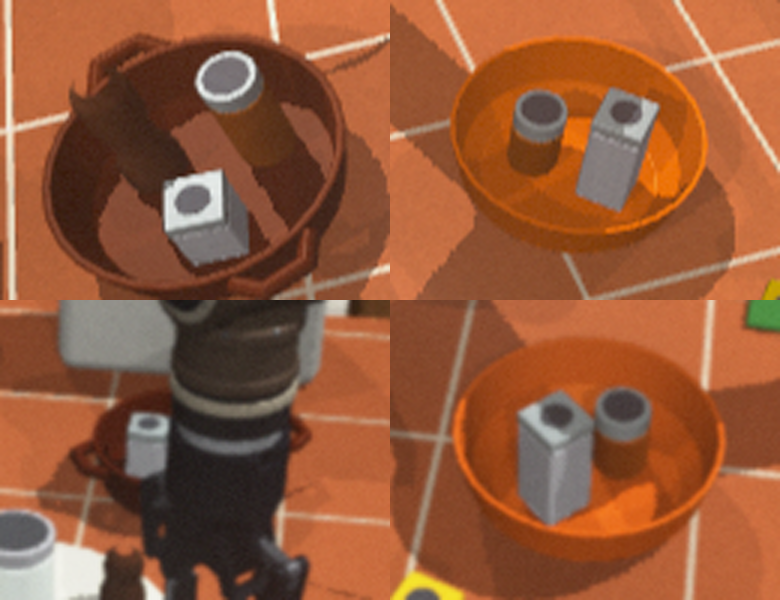

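View pics/m_wrist.png

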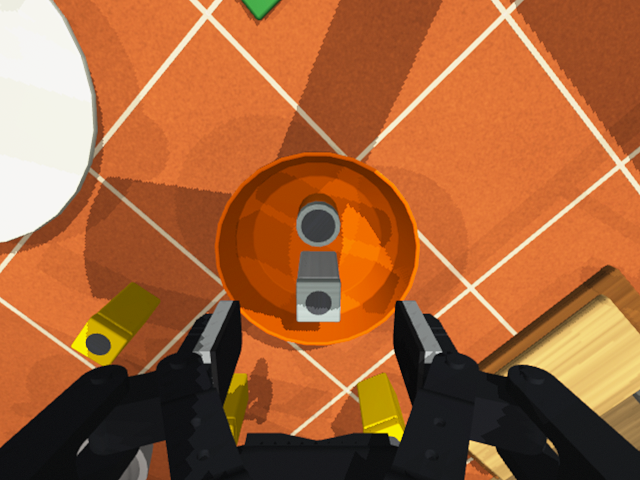

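View pics/m_scene.png

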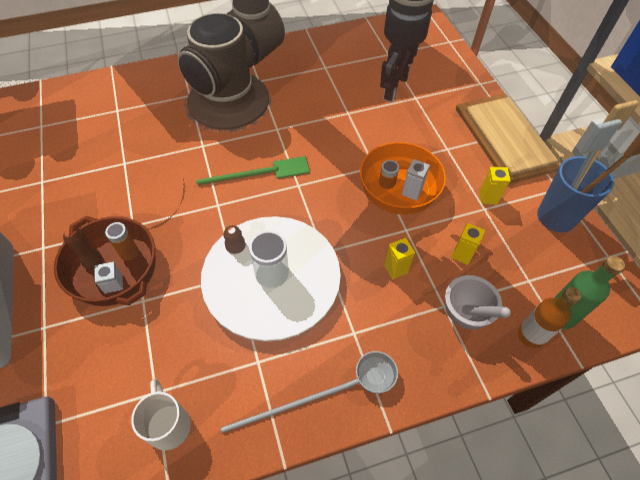

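All five items stand in their dishes, the salt shaker and big jar are in place, and the gripper is clear at z = 303 mm.

```bash
python3 -c "
from cell import order
print(order.finish_job())"
```

```text
the job is handed in; nothing more can be done
None
```

I handed the job in at about 38 s with all five things placed. No verdict came back.

- **Cazuela:** the low tin, tall jar and pepper mill are about 42–48 mm from its centre (limit 75 mm).
- **Bowl:** the short jar and tall tin are each about 32 mm from its centre (limit 58 mm).
- **Setting down:** each one was lowered until the wrist force showed it touching the floor, about 4–9 N at most, and then released.

**Last checks:** the scene, side and wrist pictures show everything upright, including the salt shaker and big jar. The salt shaker, big jar and both dishes are within the networks' error of where they started. The yellow tins were left alone and the arm touched nothing.

**Checks that disagreed:**
- The scene network did not report the tall tin in the bowl, and it called that spot a pepper mill. The wrist and side networks put the tin there at (452–457, 353) mm.
- The wrist and side networks called the short jar's spot a cazuela at about 0.5 confidence. The picture shows the jar there.
- The scene network put the tall jar's base at 15 mm, against the 8 mm floor. The contact force and the pictures show it standing on the floor.
- In the last side picture the arm hid most of the cazuela, so the pepper mill's final check rests on the scene camera alone.

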